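Crimp the vial through the guard window

TASK

Reach down through the yellow-edged window in the clear guard and push the crimper's red lever pad fully down with the fingertips, keep it down for about two seconds, then let it come right back up, all without touching the guard. Then press the green button on the tally box fully in to count the vial, and let it go. Nothing is picked up: the vial stays in its nest, and everything else on the bench stays where it is.

Things in the scene. Friction and masses are not known exactly. Their poses are not given: they have to be found in the camera images.
- crimper: Bench vial crimper, fixed inside the guard: white base 200 (x) x 150 (y) x 30 mm tall, origin at the centre of its underside on the bench. Its -x is the front (roughly to the robot), z up. A double grey column at the back (x +48 to +84 mm) reaches 150 mm up; the nest with the vial is at the origin, under the crimp head.
- pad (a point): Centre of the flat top of the round red push pad (44 mm across, 12 thick) on the front end of the crimper's lever, 110 mm in front of the hinge. At rest it is 175 mm above the bench, 20 below the guard's roof top; fully pressed about 147 mm, after moving nearly straight down by 28 mm. It tilts 7 degrees either side of level. The point moves with the lever.
- lever (a joint): Lever angle, rad: 0 at rest (up), 0.26 at the stop (fully down). Hinge level, along the crimper's y, at crimper x +60 mm, z 155 mm. A spring brings it back up by itself; the push needed on the pad grows from about 2.5 N to about 8 N at the stop.
- guard: Fixed clear plastic guard box round the crimper, aluminium corner posts, closed on all four sides: x from -140 to +120 mm, 210 mm wide (y), roof top 195 mm above the bench, roof 8 mm thick. Origin on the bench; same yaw as the crimper but shifted from it by up to 8 mm in x and 15 mm in y. Not to be touched anywhere.
- window (a point): Centre of the open window in the guard's roof, at the roof's top face (195 mm above the bench). The opening is 110 mm along the guard's x by 120 mm along its y, with a flat yellow border 12 mm wide all round. The red pad is below it, not always central. Nothing covers it.
- vial: Amber capped vial, 23 mm across, 75 mm tall, standing loose in the crimper's nest (12 mm deep); origin at its underside. Stays where it is.
- tally: Grey tally box, fixed, 100 (x) x 90 (y) x 50 mm tall, origin at the centre of its underside; to the left or the right of the guard, swapped with the beaker. Black display on its top, toward +x; green round button nearer the robot.
- ok_top (a point): Centre of the top of the tally box's round green button (30 mm across), pressed straight down; moves with the button.
- ok (a joint): Travel of the green button, m: 0 up, 0.006 fully in. Sprung, about 5 N at full travel; comes back by itself.
- beaker: Bystander: clear open glass beaker, 68 across, 85 tall (mm); origin at its underside.
- amber1: Bystander: amber bottle with blue cap, 72 across, 170 tall (mm); origin at its underside.
- amber2: Bystander: amber bottle with red cap, 72 across, 150 tall (mm); origin at its underside.
- clearb: Bystander: clear bottle with blue cap, 64 across, 140 tall (mm); origin at its underside.
- spare: Bystander: spare clear glass vial, 23 across, 75 tall (mm); origin at its underside.
- scoop: Bystander: steel sample scoop lying flat, 160 long (mm), on the bench.
- cap: Bystander: loose blue screw cap, 28 across, 12 tall (mm); origin at its underside.
There are look-alikes about, which are no part of the job. What is shaped like the tally but purple or turquoise is not meant.

How it is judged:
On the way, in this order (a step that is already met when the one before it is completed fails the run):
1. the lever is fully down (over 0.235 of 0.26 rad) and is kept there for 1.2 s (value of joint lever above 0.235 rad), for 1.2 s.
2. the lever is back up (under 0.04 rad) (value of joint lever below 0.04 rad), for 0.1 s.
3. the green button is pressed in (over 4.5 of 6 mm) (value of joint ok above 0.0045 m and value of joint lever below 0.04 rad), for 0.05 s.
At the end, for the whole second after the job is handed in: The lever is back up (under 0.04 rad), the green button is out (under 2 mm), the vial stands upright (within 0.15 rad) in its nest (within 6 mm of its axis, lifted less than 3 mm), and each bystander is within 20 mm of where it began (value of joint lever below 0.04 rad and value of joint ok below 0.002 m and z of vial in the frame of crimper below 0.033 m and horizontal distance between vial and crimper below 0.006 m and angle between vial's own z axis and vertical below 0.15 rad and distance of each of beaker, amber1, amber2, clearb, spare, scoop, cap from where it was at the start of the episode below 0.02 m); the robot touches nothing.
It fails at once if the robot touches the guard (over 0.5 N) (contact force between any of the fingers, the arm and guard above 0.5 N).
It fails at once if the vial is lifted or pulled from its nest (distance of vial from where it was at the start of the episode above 0.008 m).
It fails at once if a bystander is moved, lifted or carried (over 20 mm) (distance of any of beaker, amber1, amber2, clearb, spare, scoop, cap from where it was at the start of the episode above 0.02 m).
It also fails if it takes over 48 s, if anything falls off the work surface, if the arm or the gripper's body presses on something with over 40 N, if the wrist force passes 120 N, or if a joint passes its speed limit or range.

ROBOT

A 6-joint arm with a two-finger parallel gripper is mounted at the origin on the work surface. World frame = base frame: x ahead of the robot, y to its left, z up, the work surface at z = 0. Lengths are in m, angles in rad, forces in N, time in s.
With the tool pointing down it reaches from about 0.35 to 0.95 m from the base axis. Payload 17.4 kg.
Tool frame: the origin (TCP) lies at the very end of the fingers, on their centre line; the grasp point (between the pads) lies 19 mm behind it (hold_point_z is the distance from the TCP to the grasp point, in m); z points along the fingers, y is the line along which they close (so a half turn about z gives the same grasp; the last joint's range is limited). The gripper opens to 93 mm and grips with 3 to 60 N. Pads are 15 mm wide; open, the fingers measure 128 mm over their backs; the gripper's body (75 mm by 188 mm) begins 65 mm behind the grasp point.
Start: joints at [1.21, 0.116, 1.442, -0, 1.584, -0.038], TCP at [0.214, 0.64, 0.219] pointing down, gripper open.
Joint ranges: [-2.83, 2.83], [-0.83, 2.19], [0.07, 2.5], [-1.14, 4.28], [0.01, 3], [-2.97, 2.97]. Speed limits (rad/s): [1.89, 1.89, 2.22, 3.14, 3.14, 3.14].

INTERFACE

Orientations are given as a unit quaternion [x, y, z, w].
In Python, from rig import sense, camera, finish_job, hold_point_z gives the robot as it stands.
- The arm moves only by the tool servo_tool, never from a script. Its argument "commands" is a list of rows, each an object with "offset": the shift along the tool's x, y, z in mm, a list of three; "turn": the turn about the tool's z in degrees. A call has 1 to 5 rows; each row is the pose to reach, as a shift and turn from the pose commanded when the call began, along the tool's axes at that moment; what a row does not reach only later rows make up. A row lasts 1/10 s, in which the tool goes at most 50 mm and 8.59 degrees, less where a joint would pass 70% of its speed; a pose out of reach is approached as far as the arm can. A call with a gripper value outside its range is refused whole. "gripper" is the closure, from -1 (fully open) to 1 (shut), so that 0 is half open, set as the call begins (left out, the last holds). The fingers move at their own pace and stop on an object; "squeeze" is the grip in N (left out, the last holds). Time passes only in rows, so rows that repeat a pose let the fingers close. It gives the time, the measured TCP pose, the force, the opening and the grip force at its end, in the units of the state.
- sense(): the state, without advancing time (a new reading comes with each control period).
- camera(name): name is "side" or "top"; returns a dict with "color" (384x512x3 uint8, blue, green, red), "range_z" (384x512 float32, m along the optical axis (not along the pixel's ray), 0 where there is no reading), "fx", "fy", "cx", "cy" (pixels), "position" and "rotation" of the camera in the world. Camera axes: x right, y down, z forward; pixel columns grow to the right and rows downward; lengths in m; the calibration is good to about 2 mm. A picture is of the moment at which its call begins.
- finish_job(): hands the job in; it is judged then, once.
The state is a dict: "time_s": time; "joint_positions": joint angles; "qvel": joint speeds; "joint_torque": joint torques, N m; "tool_pos": TCP position; "eef_rot": TCP orientation; "force": force on the tool from outside, world axes, zero at the start; "torque": the same for the moment, N m; "width": finger opening in m; "grip_force": force on a finger pad.
Only numpy, scipy, OpenCV 4.12 (cv2) and the standard library are available. Lean on these libraries where they do the work, as an engineer would, in place of code of your own. Each camera call takes 0.05 s, during which the arm holds its last target. There are 200 camera calls.

## Working session

There is one attempt and no reset: what is moved stays moved. The work goes in short steps, Python scripts to look and compute and a tool call to move; the robot and the scene stay as the last step left them, time stands still between calls to the robot, and variables do not carry over. Pictures are saved under pics/ and viewed, at most 10 in all, crops included, and the job is handed in when it is done.

Besides the shell and the picture viewer there is one more tool, called after "Request:" by a JSON object that holds its "op" and its "data", one argument or row to a line. servo_tool: Moves the arm, as the interface text tells. Its arguments: {"type":"object","properties":{"commands":{"type":"array","items":{"type":"object","properties":{"offset":{"type":"array","items":{"type":"number"}},"turn":{"type":"number"}}}},"gripper":{"type":"number"},"squeeze":{"type":"number"}},"required":["commands"]}

```bash
ls; mkdir -p pics
python3 - <<'E'
from rig import sense,camera
import cv2,pickle
s=sense();print(s)
d={n:camera(n) for n in('top','side')}
pickle.dump(d,open('d0.pkl','wb'))
for n in d:
    cv2.imwrite(f'pics/{n}0.png',d[n]['color']);print(n,d[n]['position'],d[n]['rotation'],d[n]['fx'],d[n]['fy'],d[n]['cx'],d[n]['cy'])
E
```

```text
pics
{'time_s': 0.0, 'joint_positions': array([ 1.21020913e+00,  1.16468140e-01,  1.44227110e+00, -5.16705654e-05,
        1.58395717e+00, -3.78084501e-02]), 'qvel': array([-1.45431184e-03, -1.07436991e-05,  1.47266028e-03,  8.26259489e-05,
        4.31994450e-04,  5.53631494e-04]), 'joint_torque': array([-3.04462024e-03, -7.21235347e+01, -6.22640491e+01,  7.77478097e-02,
        2.35494599e-02, -1.33829253e-04]), 'tool_pos': array([0.21407135, 0.63994776, 0.21791358]), 'eef_rot': array([ 1.60689977e-01,  9.87004775e-01, -5.46078625e-04, -8.38852698e-05]), 'force': array([0.4568655 , 0.78849021, 0.18377628]), 'torque': array([ 0.01774935, -0.01898693,  0.0064524 ]), 'grip_force': 0.0, 'width': 0.093107786296232}
top [ 0.42715093 -0.01346812  1.4754985 ] [ 0.70717718 -0.70578539  0.02963671 -0.02981769] 435.59559861275784 435.59559861275784 250.70232727871888 190.74800113639438
side [-0.08863704 -0.39537765  0.97330061] [ 0.8088961  -0.47714488  0.16789668 -0.29971749] 390.98043535387865 390.98043535387865 254.4115905326642 193.26127856663098
```

View pics/top0.png

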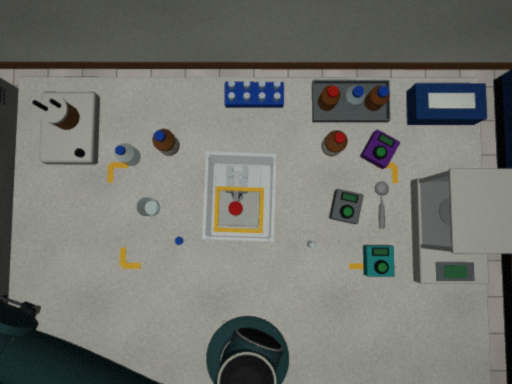

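View pics/side0.png

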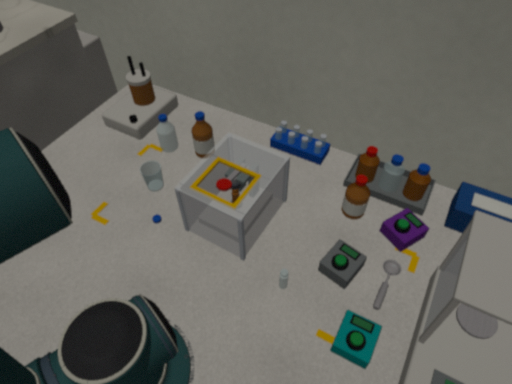

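The top view shows the guard with the yellow window at about (240,210), the red pad at (236,208) and the grey tally with its green button at (347,211), to the right (−y). The turquoise and purple boxes are look-alikes. The side view agrees: pad at (224,185), button at (342,262).

```bash
cat > h.py <<'E'
import numpy as np,cv2
from scipy.spatial.transform import Rotation as R
def rot(c):
    r=np.array(c['rotation']); return R.from_quat(r).as_matrix() if r.size==4 else r
def ray(c,u,v):
    return rot(c)@np.array([(u-c['cx'])/c['fx'],(v-c['cy'])/c['fy'],1.])
def onz(c,u,v,z):
    d=ray(c,u,v);p=np.array(c['position']);return p+d*(z-p[2])/d[2]
def tri(a,pa,b,pb):
    d1,d2=ray(a,*pa),ray(b,*pb);p1,p2=np.array(a['position']),np.array(b['position'])
    t=np.linalg.lstsq(np.c_[d1,-d2],p2-p1,rcond=None)[0]
    x,y=p1+t[0]*d1,p2+t[1]*d2;return (x+y)/2,np.linalg.norm(x-y)
def blob(c,lo,hi,box):
    h=cv2.cvtColor(c['color'],cv2.COLOR_BGR2HSV);m=cv2.inRange(h,np.array(lo),np.array(hi))
    k=np.zeros_like(m);x0,y0,x1,y1=box;k[y0:y1,x0:x1]=m[y0:y1,x0:x1]
    n,l,s,ce=cv2.connectedComponentsWithStats(k);i=1+np.argmax(s[1:,4]);return (l==i),ce[i],s[i]
E
python3 - <<'E'
from h import *
import pickle
d=pickle.load(open('d0.pkl','rb'));T,S=d['top'],d['side']
def both(lo,hi,bt,bs,z,name):
    a=blob(T,lo,hi,bt);b=blob(S,lo,hi,bs)
    print(name,a[1],a[2],b[1],b[2],'tri',tri(T,a[1],S,b[1]),'onz',onz(T,*a[1],z),onz(S,*b[1],z))
    for c,m in((T,a),(S,b)):
        r=c['range_z'][m[0]];r=r[r>0];z0=np.median(r);p=np.array(c['position'])+ray(c,*m[1])*z0;print('  depth pt',p)
    return a,b
both((0,150,80),(8,255,255),(205,185,270,240),(205,165,250,205),.175,'pad')
both((50,120,50),(75,255,255),(335,200,358,222),(330,252,352,272),.057,'button')
for c,bx,n in((T,(205,180,275,240),'T'),(S,(180,150,270,215),'S')):
    m,ce,s=blob(c,(18,120,100),(32,255,255),bx)
    cn=max(cv2.findContours(m.astype('uint8'),cv2.RETR_EXTERNAL,cv2.CHAIN_APPROX_NONE)[0],key=cv2.contourArea)
    P=np.array([onz(c,*q[0],.195)[:2] for q in cn],dtype='float32')
    r=cv2.minAreaRect(P);print('window',n,s,r)
m,ce,s=blob(T,(0,0,60),(180,60,140),(325,185,368,225))
cn=max(cv2.findContours(m.astype('uint8'),cv2.RETR_EXTERNAL,cv2.CHAIN_APPROX_NONE)[0],key=cv2.contourArea)
print('tally',s,cv2.minAreaRect(np.array([onz(T,*q[0],.05)[:2] for q in cn],dtype='float32')))
E
```

```text
pad [235.02898551 208.00724638] [229 202  13  13 138] [223.60869565 184.01449275] [216 179  16  11 138] tri (array([0.48459475, 0.0343725 , 0.17302973]), np.float64(0.0015629826693571627)) onz [0.48497482 0.03367497 0.175     ] [0.4827182  0.03393997 0.175     ]
  depth pt [0.48495232 0.03365663 0.17550597]
  depth pt [0.48235361 0.03366602 0.17550941]
button [347.28571429 211.1       ] [343 207  10   9  70] [340.20792079 259.64356436] [335 255  12  11 101] tri (array([ 0.47971069, -0.323259  ,  0.07009823]), np.float64(0.0029313494880471207)) onz [ 0.48087204 -0.32750212  0.057     ] [ 0.48709396 -0.32094456  0.057     ]
  depth pt [ 0.48030998 -0.32421652  0.07184115]
  depth pt [ 0.47914485 -0.32197226  0.06965135]
window T [214 187  50  46 666] ((0.4804568588733673, 0.022375233471393585), (0.1420196294784546, 0.1326564997434616), 88.31066131591797)
window S [190 157  71  51 712] ((0.48066431283950806, 0.025341063737869263), (0.1438470035791397, 0.13337215781211853), 88.16787719726562)
tally [328 187  36  38 638] ((0.49725183844566345, -0.32439321279525757), (0.10393092036247253, 0.10877136886119843), 77.01544189453125)
```

Request:
{"op": "servo_tool", "data": {
  "commands": [
    {"offset": [0, 0, -45], "turn": -8},
    {"offset": [-15, -20, -80], "turn": -16},
    {"offset": [-48, -53, -80], "turn": -16.8},
    {"offset": [-81, -90, -80], "turn": -16.8},
    {"offset": [-114, -126, -80], "turn": -16.8}
  ],
  "gripper": 1
}}

```text
time_s: 0.6
tool_pos: [0.2825, 0.4829, 0.2983]
eef_rot: [0.014, 1.0, -0.0, -0.0]
force: [0.5, 0.9, 0.9]
width: 0.0572
grip_force: 0.0
```

Request:
{"op": "servo_tool", "data": {
  "commands": [
    {"offset": [-20, -42, 0]},
    {"offset": [-41, -85, 0]},
    {"offset": [-62, -130, 0]},
    {"offset": [-83, -174, 0]},
    {"offset": [-104, -218, 0]}
  ]
}}

```text
schema error: expected keys offset, turn
```

Request:
{"op": "servo_tool", "data": {
  "commands": [
    {"offset": [-20, -42, 0]},
    {"offset": [-42, -87, 0]},
    {"offset": [-64, -132, 0]},
    {"offset": [-86, -178, 0]},
    {"offset": [-107, -218, 0]}
  ]
}}

```text
schema error: expected keys offset, turn
```

Request:
{"op": "servo_tool", "data": {
  "commands": [
    {"offset": [0, 0, 0]},
    {"offset": [0, 0, 0]}
  ]
}}

```text
schema error: expected keys offset, turn
```

Request:
{"op": "servo_tool", "data": {
  "commands": [
    {"offset": [-20, -42, 0], "turn": 0},
    {"offset": [-41, -85, 0], "turn": 0},
    {"offset": [-62, -130, 0], "turn": 0},
    {"offset": [-83, -174, 0], "turn": 0},
    {"offset": [-104, -218, 0], "turn": 0}
  ]
}}

```text
time_s: 1.1
tool_pos: [0.3799, 0.2616, 0.2985]
eef_rot: [0.015, 1.0, 0.0, 0.0]
force: [0.5, -0.2, -0.1]
width: 0.0176
grip_force: 0.0
```

Request:
{"op": "servo_tool", "data": {
  "commands": [
    {"offset": [-20, -42, 0], "turn": 0},
    {"offset": [-42, -87, 0], "turn": 0},
    {"offset": [-64, -132, 0], "turn": 0},
    {"offset": [-86, -178, 0], "turn": 0},
    {"offset": [-107, -218, 0], "turn": 0}
  ]
}}

```text
time_s: 1.6
tool_pos: [0.4805, 0.0401, 0.2987]
eef_rot: [0.015, 1.0, 0.0, 0.0]
force: [-0.2, 1.1, 0.6]
width: 0.0004
grip_force: 0.0
```

Request:
{"op": "servo_tool", "data": {
  "commands": [
    {"offset": [0, 0, 0], "turn": 0},
    {"offset": [0, 0, 0], "turn": 0},
    {"offset": [0, 0, 0], "turn": 0}
  ]
}}

```text
time_s: 1.9
tool_pos: [0.48, 0.0431, 0.2986]
eef_rot: [0.014, 1.0, 0.0, -0.0]
force: [-0.1, 0.3, 0.4]
width: 0.0005
grip_force: 0.0
```

Request:
{"op": "servo_tool", "data": {
  "commands": [
    {"offset": [-4, -9, 10], "turn": 0},
    {"offset": [-4, -9, 40], "turn": 0},
    {"offset": [-4, -9, 60], "turn": 0},
    {"offset": [-4, -9, 80], "turn": 0},
    {"offset": [-4, -9, 80], "turn": 0}
  ]
}}

```text
time_s: 2.4
tool_pos: [0.4829, 0.0338, 0.2156]
eef_rot: [0.014, 1.0, -0.0, -0.002]
force: [-1.0, -1.1, -0.3]
width: 0.0006
grip_force: 0.0
```

Run:
```python
from h import *
from rig import sense,camera
for n in('top','side'):
    c=camera(n);im=c['color'];x,y=(180,150) if n=='top' else (170,120)
    cv2.imwrite(f'pics/{n}1.png',cv2.resize(im[y:y+110,x:x+120],None,fx=4,fy=4))
print(sense()['tool_pos'])
a=cv2.imread('pics/top1.png');b=cv2.imread('pics/side1.png')
cv2.imwrite('pics/both1.png',cv2.resize(np.hstack([a,b]),(800,366)))
```

```text
[0.48390314 0.03367063 0.21885568]
```

View pics/both1.png

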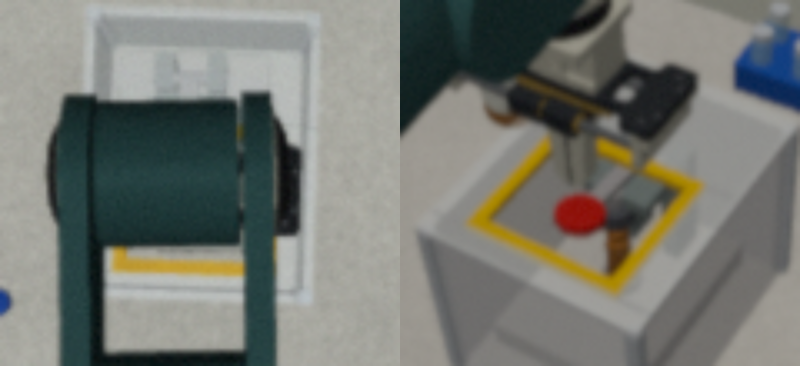

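Fingertips (580,185 in the right panel) hang centrally above the red pad (580,213), inside the yellow window.

Request:
{"op": "servo_tool", "data": {
  "commands": [
    {"offset": [0, 0, 20], "turn": 0},
    {"offset": [0, 0, 40], "turn": 0},
    {"offset": [0, 0, 50], "turn": 0},
    {"offset": [0, 0, 60], "turn": 0},
    {"offset": [0, 0, 65], "turn": 0}
  ]
}}

```text
time_s: 3.0
tool_pos: [0.4842, 0.0334, 0.1541]
eef_rot: [0.015, 1.0, 0.0, 0.0]
force: [-4.6, 0.8, 6.9]
width: 0.0005
grip_force: 3.6
```

Request:
{"op": "servo_tool", "data": {
  "commands": [
    {"offset": [0, 0, 2], "turn": 0},
    {"offset": [0, 0, 4], "turn": 0},
    {"offset": [0, 0, 4], "turn": 0},
    {"offset": [0, 0, 4], "turn": 0}
  ]
}}

```text
time_s: 3.4
tool_pos: [0.4843, 0.0334, 0.1509]
eef_rot: [0.015, 1.0, 0.0, 0.001]
force: [-5.1, 0.9, 7.7]
width: 0.0008
grip_force: 3.6
```

Request:
{"op": "servo_tool", "data": {
  "commands": [
    {"offset": [0, 0, 2], "turn": 0},
    {"offset": [0, 0, 2], "turn": 0},
    {"offset": [0, 0, 2], "turn": 0}
  ]
}}

```text
time_s: 3.7
tool_pos: [0.4844, 0.0334, 0.149]
eef_rot: [0.015, 1.0, 0.0, 0.001]
force: [-5.7, 1.0, 6.7]
width: 0.0007
grip_force: 3.8
```

Request:
{"op": "servo_tool", "data": {
  "commands": [
    {"offset": [0, 0, 1], "turn": 0},
    {"offset": [0, 0, 1], "turn": 0},
    {"offset": [0, 0, 1], "turn": 0}
  ]
}}

```text
time_s: 4.0
tool_pos: [0.4844, 0.0334, 0.1481]
eef_rot: [0.015, 1.0, 0.0, 0.001]
force: [-4.4, 0.4, 6.7]
width: 0.0005
grip_force: 3.9
```

Request:
{"op": "servo_tool", "data": {
  "commands": [
    {"offset": [0, 0, 1], "turn": 0},
    {"offset": [0, 0, 1], "turn": 0},
    {"offset": [0, 0, 1], "turn": 0}
  ]
}}

```text
time_s: 4.3
tool_pos: [0.4845, 0.0334, 0.1475]
eef_rot: [0.015, 1.0, 0.0, 0.001]
force: [-4.5, 0.7, 11.0]
width: 0.0004
grip_force: 5.8
```

Request:
{"op": "servo_tool", "data": {
  "commands": [
    {"offset": [0, 0, 1], "turn": 0},
    {"offset": [0, 0, 1.5], "turn": 0},
    {"offset": [0, 0, 1.5], "turn": 0},
    {"offset": [0, 0, 1.5], "turn": 0},
    {"offset": [0, 0, 1.5], "turn": 0}
  ]
}}

```text
time_s: 4.8
tool_pos: [0.4846, 0.0334, 0.147]
eef_rot: [0.015, 1.0, 0.0, 0.001]
force: [-10.1, 0.7, 20.5]
width: 0.0007
grip_force: 10.9
```

Request:
{"op": "servo_tool", "data": {
  "commands": [
    {"offset": [0, 0, 0], "turn": 0},
    {"offset": [0, 0, 0], "turn": 0},
    {"offset": [0, 0, 0], "turn": 0},
    {"offset": [0, 0, 0], "turn": 0},
    {"offset": [0, 0, 0], "turn": 0}
  ]
}}

```text
time_s: 5.3
tool_pos: [0.4846, 0.0334, 0.147]
eef_rot: [0.015, 1.0, 0.0, 0.001]
force: [-11.1, 0.9, 21.5]
width: 0.0007
grip_force: 10.9
```

Request:
{"op": "servo_tool", "data": {
  "commands": [
    {"offset": [0, 0, 0], "turn": 0},
    {"offset": [0, 0, 0], "turn": 0},
    {"offset": [0, 0, 0], "turn": 0},
    {"offset": [0, 0, 0], "turn": 0},
    {"offset": [0, 0, 0], "turn": 0}
  ]
}}

```text
time_s: 5.8
tool_pos: [0.4846, 0.0334, 0.147]
eef_rot: [0.015, 1.0, 0.0, 0.001]
force: [-10.3, 0.1, 19.6]
width: 0.0007
grip_force: 10.9
```

Request:
{"op": "servo_tool", "data": {
  "commands": [
    {"offset": [0, 0, 0], "turn": 0},
    {"offset": [0, 0, 0], "turn": 0},
    {"offset": [0, 0, 0], "turn": 0},
    {"offset": [0, 0, 0], "turn": 0},
    {"offset": [0, 0, 0], "turn": 0}
  ]
}}

```text
time_s: 6.3
tool_pos: [0.4846, 0.0334, 0.147]
eef_rot: [0.015, 1.0, 0.0, 0.001]
force: [-10.8, 0.1, 20.4]
width: 0.0006
grip_force: 10.9
```

The lever has been against its stop for about 2 s (20 N, z steady at 0.147), so I'm releasing straight up.

Request:
{"op": "servo_tool", "data": {
  "commands": [
    {"offset": [0, 0, -8], "turn": 0},
    {"offset": [0, 0, -20], "turn": 0},
    {"offset": [0, 0, -40], "turn": 0},
    {"offset": [0, 0, -60], "turn": 0},
    {"offset": [0, 0, -80], "turn": 0}
  ]
}}

```text
time_s: 6.8
tool_pos: [0.4842, 0.0333, 0.2257]
eef_rot: [0.015, 1.0, -0.0, 0.001]
force: [0.0, 0.3, -0.8]
width: 0.0005
grip_force: 0.0
```

Request:
{"op": "servo_tool", "data": {
  "commands": [
    {"offset": [0, 0, -30], "turn": 0},
    {"offset": [0, 0, -60], "turn": 0},
    {"offset": [0, 0, -70], "turn": 0},
    {"offset": [0, 0, -70], "turn": 0}
  ]
}}

```text
time_s: 7.2
tool_pos: [0.4845, 0.0333, 0.2956]
eef_rot: [0.015, 1.0, 0.0, 0.001]
force: [0.9, 0.1, -0.9]
width: 0.0004
grip_force: 0.0
```

Run:
```python
from h import *
from rig import sense,camera
print(sense()['tool_pos'],sense()['force'])
S=camera('side')
m,ce,s=blob(S,(0,150,80),(8,255,255),(205,165,250,215))
r=S['range_z'][m];print(ce,s,np.array(S['position'])+ray(S,*ce)*np.median(r[r>0]))
T=camera('top');p={}
for n,c,b in(('T',T,(335,200,358,222)),('S',S,(325,245,357,280))):
    m,ce,s=blob(c,(50,120,50),(75,255,255),b)
    hull=cv2.convexHull(np.argwhere(m)[:,::-1].astype('float32'));p[n]=cv2.minAreaRect(hull)[0]
    print(n,s,p[n],onz(c,*p[n],.07))
print(tri(T,p['T'],S,p['S']))
a=cv2.resize(T['color'][180:240,310:380],(400,343),interpolation=0);b=cv2.resize(S['color'][235:295,310:380],(400,343),interpolation=0)
cv2.imwrite('pics/tally.png',np.hstack([a,b]))
```

```text
[0.48450307 0.03334099 0.29562177] [ 0.85720198  0.05740744 -0.88868292]
[223.73529412 184.02205882] [217 179  15  11 136] [0.48273254 0.03352516 0.17517812]
T [343 207  10  10  77] (347.5, 211.5) [ 0.47909153 -0.32529369  0.07      ]
S [335 255  12  11 106] (340.5, 260.0) [ 0.4782838  -0.32306451  0.07      ]
(array([ 0.47854724, -0.32409755,  0.07063687]), np.float64(0.0023002800742654233))
```

View pics/tally.png

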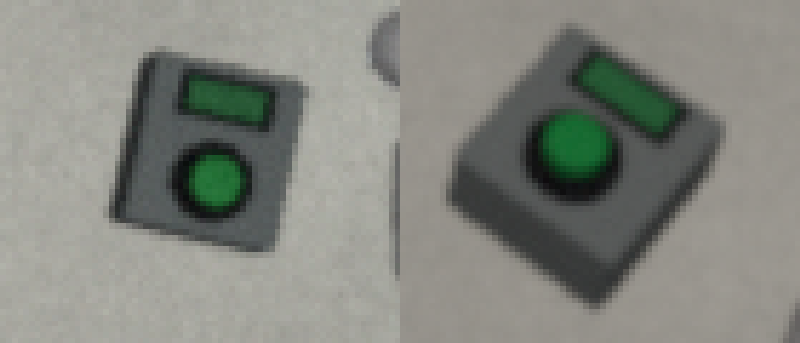

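The grey tally's button is intact at (215,182) in the left panel and (572,148) in the right. The pad is back up at 175 mm. Next is the button at about (0.4785, −0.324, 0.070).

Request:
{"op": "servo_tool", "data": {
  "commands": [
    {"offset": [0, -30, 0], "turn": 0},
    {"offset": [-1, -70, 0], "turn": 0},
    {"offset": [-2, -112, 0], "turn": 0},
    {"offset": [-2, -155, 0], "turn": 0},
    {"offset": [-3, -198, 0], "turn": 0}
  ]
}}

```text
time_s: 7.8
tool_pos: [0.4805, -0.1662, 0.2926]
eef_rot: [0.015, 1.0, 0.0, -0.001]
force: [0.4, 0.6, 0.7]
width: 0.0005
grip_force: 0.0
```

Request:
{"op": "servo_tool", "data": {
  "commands": [
    {"offset": [0, -42, 0], "turn": 0},
    {"offset": [-1, -84, 10], "turn": 0},
    {"offset": [-2, -125, 35], "turn": 0},
    {"offset": [-2, -159, 70], "turn": 0},
    {"offset": [-2, -159, 110], "turn": 0}
  ]
}}

```text
time_s: 8.3
tool_pos: [0.4774, -0.3267, 0.1813]
eef_rot: [0.016, 1.0, 0.0, -0.001]
force: [0.2, 0.9, -0.1]
width: 0.0008
grip_force: 0.0
```

Request:
{"op": "servo_tool", "data": {
  "commands": [
    {"offset": [0, 0, 40], "turn": 0},
    {"offset": [0, 0, 60], "turn": 0},
    {"offset": [0, 0, 75], "turn": 0},
    {"offset": [0, 0, 75], "turn": 0},
    {"offset": [0, 0, 75], "turn": 0}
  ]
}}

```text
time_s: 8.8
tool_pos: [0.4786, -0.3237, 0.1097]
eef_rot: [0.015, 1.0, -0.0, 0.0]
force: [-0.6, -0.2, 0.9]
width: 0.0001
grip_force: 0.0
```

Request:
{"op": "servo_tool", "data": {
  "commands": [
    {"offset": [0, 0, 20], "turn": 0},
    {"offset": [0, 0, 32], "turn": 0},
    {"offset": [0, 0, 38], "turn": 0},
    {"offset": [0, 0, 41], "turn": 0},
    {"offset": [0, 0, 41], "turn": 0}
  ]
}}

```text
time_s: 9.3
tool_pos: [0.4786, -0.3237, 0.0686]
eef_rot: [0.015, 1.0, -0.0, 0.0]
force: [-2.1, 1.7, 4.2]
width: 0.0007
grip_force: 1.7
```

Request:
{"op": "servo_tool", "data": {
  "commands": [
    {"offset": [0, 0, 2], "turn": 0},
    {"offset": [0, 0, 3], "turn": 0},
    {"offset": [0, 0, 3], "turn": 0}
  ]
}}

```text
time_s: 9.6
tool_pos: [0.4788, -0.3239, 0.0662]
eef_rot: [0.015, 1.0, -0.0, 0.0]
force: [-2.7, 1.6, 8.7]
width: 0.0006
grip_force: 4.4
```

Request:
{"op": "servo_tool", "data": {
  "commands": [
    {"offset": [0, 0, 1], "turn": 0},
    {"offset": [0, 0, 1.5], "turn": 0},
    {"offset": [0, 0, 1.5], "turn": 0},
    {"offset": [0, 0, 1.5], "turn": 0}
  ]
}}

```text
time_s: 10.0
tool_pos: [0.4789, -0.324, 0.066]
eef_rot: [0.015, 1.0, -0.0, 0.001]
force: [-8.3, 6.6, 21.8]
width: 0.001
grip_force: 11.1
```

Request:
{"op": "servo_tool", "data": {
  "commands": [
    {"offset": [0, 0, -10], "turn": 0},
    {"offset": [0, 0, -40], "turn": 0},
    {"offset": [0, 0, -80], "turn": 0},
    {"offset": [0, 0, -120], "turn": 0},
    {"offset": [0, 0, -160], "turn": 0}
  ]
}}

```text
time_s: 10.5
tool_pos: [0.4783, -0.3236, 0.2254]
eef_rot: [0.015, 1.0, -0.0, 0.0]
force: [0.1, 0.2, 0.0]
width: 0.0005
grip_force: 0.0
```

Request:
{"op": "servo_tool", "data": {
  "commands": [
    {"offset": [0, 40, -20], "turn": 0},
    {"offset": [0, 80, -40], "turn": 0},
    {"offset": [0, 120, -60], "turn": 0},
    {"offset": [0, 120, -60], "turn": 0},
    {"offset": [0, 120, -60], "turn": 0}
  ]
}}

```text
time_s: 11.0
tool_pos: [0.4822, -0.2034, 0.2841]
eef_rot: [0.014, 1.0, -0.0, 0.001]
force: [0.7, -0.6, -0.4]
width: 0.0005
grip_force: 0.0
```

Run:
```python
from h import *
from rig import sense,camera
import pickle
d=pickle.load(open('d0.pkl','rb'))
s=sense();print(s['tool_pos'],s['force'],s['time_s'])
for n,b in(('top',(335,200,358,222)),('side',(325,245,357,280))):
    c=camera(n);m,ce,st=blob(c,(50,120,50),(75,255,255),b);R0=rot(c)
    for nm,k in(('now',c),('before',d[n])):
        y,x=np.mgrid[b[1]:b[3],b[0]:b[2]]
        r=k['range_z'];P=np.array([np.array(k['position'])+ray(k,u,v)*r[v,u] for u,v in zip(x.ravel(),y.ravel())])[:,2].reshape(x.shape)
        ring=cv2.dilate(m.astype('uint8'),np.ones((5,5)))[b[1]:b[3],b[0]:b[2]]-m[b[1]:b[3],b[0]:b[2]]
        g=m[b[1]:b[3],b[0]:b[2]]
        print(n,nm,'button z',np.percentile(P[g],[10,50,90]).round(4),'ring z',np.percentile(P[ring>0],[10,50,90]).round(4))
    cv2.imwrite(f'pics/{n}2.png',c['color'])
```

```text
[ 0.48223544 -0.20336802  0.28412255] [ 0.67669316 -0.58167472 -0.44450651] 11.0Traceback (most recent call last):
  File "<stdin>", line 7, in <module>
  File "h.py", line 16, in blob
    n,l,s,ce=cv2.connectedComponentsWithStats(k);i=1+np.argmax(s[1:,4]);return (l==i),ce[i],s[i]
                                                     ~~~~~~~~~^^^^^^^^^
    return _wrapfunc(a, 'argmax', axis=axis, out=out, **kwds)
    return bound(*args, **kwds)
ValueError: attempt to get argmax of an empty sequence
```

Request:
{"op": "servo_tool", "data": {
  "commands": [
    {"offset": [0, 45, 0], "turn": 0},
    {"offset": [0, 90, 0], "turn": 0},
    {"offset": [0, 135, 0], "turn": 0},
    {"offset": [0, 180, 0], "turn": 0},
    {"offset": [0, 180, 0], "turn": 0}
  ]
}}

```text
time_s: 11.55
tool_pos: [0.4874, -0.0209, 0.2827]
eef_rot: [0.013, 1.0, 0.0, -0.001]
force: [-0.1, -0.2, -0.3]
width: 0.0003
grip_force: 0.0
```

Run:
```python
from h import *
from rig import sense,camera
import pickle
d=pickle.load(open('d0.pkl','rb'))
s=sense();print(s['tool_pos'],s['force'],s['time_s'])
for n,b in(('top',(335,200,358,222)),('side',(325,245,357,280))):
    c=camera(n);cv2.imwrite(f'pics/{n}3.png',c['color'])
    for nm,k in(('now',c),('before',d[n])):
        m=blob(k,(50,120,50),(75,255,255),b)[0].astype('uint8')
        ring=cv2.dilate(m,np.ones((5,5)))-m
        Z=lambda q:np.percentile([(np.array(k['position'])+ray(k,u,v)*k['range_z'][v,u])[2] for v,u in np.argwhere(q)],[10,50,90]).round(4)
        print(n,nm,'button',Z(m),'ring',Z(ring))
```

```text
[ 0.48739699 -0.0209196   0.28270406] [-0.0779358  -0.21993918 -0.29460852] 11.55
top now button [0.0646 0.0717 0.0752] ring [0.0499 0.0604 0.0662]
top before button [0.0669 0.0719 0.0756] ring [0.0512 0.0613 0.0654]
side now button [0.0656 0.0705 0.0729] ring [0.049  0.0605 0.0631]
side before button [0.0669 0.0703 0.0726] ring [0.0488 0.0607 0.0636]
```

View pics/side3.png

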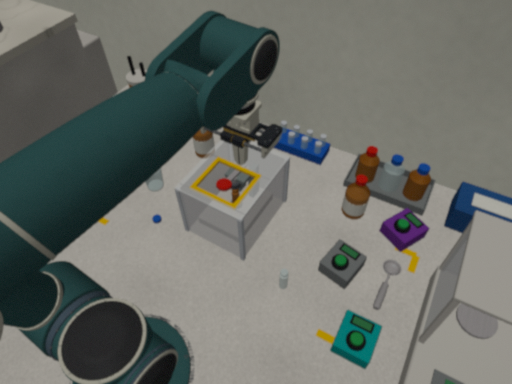

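The pad is up at (224,185), the button at (341,260) is out and the bystanders haven't moved. The button rests at about 72 mm and its collar sits at about 61 mm, so the hard stop at 66 mm was full 6 mm travel.

```bash
python3 -c "
from rig import finish_job
print(finish_job())"
```

```text
the job is handed in; nothing more can be done
None
```

I held the crimper lever fully down for about 2 s and let it come back up, then pressed the green tally button fully in and released it. I saw no contact with the guard and nothing else moved; the job is handed in, and no verdict was returned.

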